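# Lock the bench pin and hold the wax flush on its slope

### The arm

A 6-joint arm with a two-finger parallel gripper is mounted at the origin on the work surface. World frame = base frame: x ahead of the robot, y to its left, z up, the work surface at z = 0. Lengths are in mm, angles in rad, forces in N, time in s.
With the tool pointing down it reaches from about 300 to 775 mm from the base axis. Payload 14.6 kg.
Tool frame: the origin (TCP) lies on the centre line of the jaws, within the pads' length; the fingertips stand 19 mm ahead of it and the grasp point (between the pads) is the TCP (bot.tip_reach is the distance from the TCP to the fingertips, in mm); z points along the fingers, y is the line along which they close (so a half turn about z gives the same grasp; the last joint's range is limited). The gripper opens to 85 mm and grips with 20 to 120 N. Pads are 22 mm wide; open, the fingers measure 114 mm over their backs; the gripper's body (76 mm by 85 mm) begins 54 mm behind the grasp point. The pads swing forward as they close: fully open they stand 13 mm farther back than shut.
Start: joints at [1.125, 0.3, 1.521, -0, 1.321, -0.067], TCP at [203.39, 511.001, 250.281] pointing down, gripper open.
Joint ranges: [-3.03, 3.03], [-0.79, 2.21], [0.23, 2.52], [-1.04, 4.18], [0, 3.07], [-2.55, 2.55]. Speed limits (rad/s): [2.22, 2.22, 2.57, 3.14, 3.14, 3.14].

### API

Orientations are given as a unit quaternion [w, x, y, z].
In Python, from rig import bot gives the robot as it stands. Calls block until the motion is done:
- bot.move_to(position, orientation): joint-space move of the TCP to a pose.
- bot.servo_line(position, attitude=None, speed=150, until_force=None): straight line of the TCP; attitude=None keeps the orientation; speed is the mean speed in mm/s. With until_force (N) it stops when the force on the tool has changed by that much, and returns True; else False.
- bot.move_joints(angles): joint-space move.
- bot.move_gripper(opening, grip_force=None): finger opening in mm; grip_force is the grip in N (None keeps the last); returns when the fingers have stopped.
- bot.dwell(seconds).
- bot.ik(position, orientation): joint angles nearest the present ones, or None.
- bot.read_state(): the state.
- bot.read_camera(name): name is "scene" or "top" or "wrist"; returns a dict with "image" (420x560x3 uint8, blue, green, red), "depth" (420x560 float32, mm along the optical axis (not along the pixel's ray), 0 where there is no reading), "fovy" (degrees; the focal length in pixels is half the picture's height over the tangent of half this angle, whatever the lens; pixels are square), "cx", "cy" (the principal point, pixels), "eye" and "attitude" of the camera in the world; the wrist camera has in their place "mount" (4x4, takes a point from camera to tool coordinates, whose origin is the TCP and whose axes are the flange's). Camera axes: x right, y down, z forward; pixel columns grow to the right and rows downward; lengths in mm; the calibration is good to about 2 mm. A picture is of the moment at which its call begins: read the wrist's pose just before it.
A pose or a line that the arm cannot do raises bot.MotionError and nothing moves.
- bot.finish_job(): hands the job in; it is judged then, once.
The state is a dict: "clock": time; "joint_positions": joint angles; "qvel": joint speeds; "effort": joint torques, N m; "ee_pos": TCP position; "tool_rot": TCP orientation; "ft_force": force on the tool from outside, world axes, zero at the start; "moment": the same for the moment, N m; "grip_width": finger opening in mm; "grip_force": force on a finger pad.
Only numpy, scipy, OpenCV 4.12 (cv2) and the standard library are available. Lean on these libraries where they do the work, as an engineer would, in place of code of your own. Each camera call takes 0.05 s, during which the arm holds its last target. There are 200 camera calls.

### The job

On the jeweller's bench, push the wooden bench pin fully home into its stand and flip the cam lever right over to lock it there. Then pick up the flat wax tablet and lay it lengthwise on the middle of the pin's sloping top, tilting it until you feel it sit flush; press lightly, as for wax, and finish still gripping it and pressing it flush there: do not let go. Leave the other things on the bench where they are.

Things in the scene. Friction and masses are not known exactly. Their poses are not given: they have to be found in the camera images.
- pin_stand: dark cast stand of the bench pin, fixed to the bench. Foot plate from x -45 to +65 mm, 104 mm wide in y; column 60 x 52 mm, 82 mm high, with two ears on top to 111 mm that carry the cam lever. Origin on the bench top under the column; its -x axis points along the pin to the worker (the robot), +y to the robot's left, z up. Turned up to 0.3 rad either way
- pin_slide (a joint): how far the pin and its steel tongue are drawn out of the stand along the stand's -x axis, in m: 0 fully home, at most 0.030; starts at 0.014 to 0.026. With the cam lever open, about 2 N towards the stand's +x slides it, pushed anywhere, for instance on the nose; with the lever right over it is clamped (over 40 N)
- cam_lever (a joint): angle of the cam lever in rad, about an axis along the stand's x axis. 0: open, leaning 0.30 from vertical to the stand's +y side. Grows as it swings over the top and down to the -y side, to a stop at 1.65 (1.35 from vertical: locked). Starts at 0 to 0.3. Takes about 0.1 N m, rising to 0.35 N m in the second half as the cam bites (6 N on the knob); stays where it is left
- cam_axis (a point): point on the cam lever's axis midway between the ears, 93 mm above the bench, right above the stand's origin; axes as the stand's. The lever swings in the plane across the pin through this point
- lever_knob (a point): centre of the black ball, 20 mm across, on the end of the cam lever, 74 mm from its axis; the lever is a steel rod 9 mm thick. Moves with the lever
- pin_board: the wooden bench pin: a board 95 x 60 x 16 mm with a V-notch in its nose (18 mm wide at the mouth, 45 mm deep). It slopes down from the stand to the worker by 0.14 to 0.35 rad, on a tight pivot that light pushes do not turn. Origin on the pivot axis at the stand end, 14 mm below the top face, 74 mm above the bench; x along the board (nose at x = -95 mm), y across, z square to the top face
- pin_face (a point): middle of the pin's sloping top face, 47.5 mm from its nose and from its stand end; axes of the board: x along it and up the slope, y across, z square out of the face
- pin_nose (a point): middle of the pin's nose (its blunt front end, 60 mm wide, 16 mm thick, with the notch mouth in the middle), 8 mm below the top face; axes of the board
- wax_tablet: flat rectangular tablet of carving wax, 80 x 36 x 13 mm (long side along its x axis, z up), about 40 g, lying flat on a leather pad whose top is 3 mm above the bench. Origin at the centre of its underside
- tweezers: bystander: steel tweezers, 125 mm long, 8 mm high, lying on the leather pad; origin at mid-length on the underside
- loupe: bystander: black eye loupe standing on its narrow end, 35 mm across, 34 mm high; origin under its centre
- wax_tube: bystander: round tube of the same wax, standing on end, 27 mm across, 55 mm high; origin under its centre
- stone_pot: bystander: clear round pot with lid, 51 mm across, 29 mm high; origin under its centre
- bench_block: bystander: square steel bench block 65 x 65 x 20 mm; origin under its centre
- ring_clamp: bystander: wooden ring clamp lying flat, 130 x 33 mm, 27 mm high; origin under its centre
- burr_stand: bystander: square wooden block 70 x 70 x 22 mm with burrs standing in it up to 55 mm; origin under its centre

How it is judged:
By the outcome, as a careful person would: the job done as asked, in the order asked, and still so for the second after the job is handed in, while the arm keeps its last pose, push and grip.
It also fails if it takes over 58 s, if anything falls off the work surface, if the arm or the gripper's body presses on something with over 40 N, if the wrist force passes 120 N, or if a joint passes its speed limit or range.

## Working session

There is one attempt and no reset: what is moved stays moved. The work goes in short steps, each a Python script; the robot and the scene stay as the last script left them, time stands still between calls to the robot, and variables do not carry over. Pictures are saved under pics/ and viewed, at most 10 in all, crops included, and the job is handed in when it is done.

```bash
ls; mkdir -p pics; cat > h.py <<'E'
import numpy as np, cv2
from scipy.spatial.transform import Rotation as R
from rig import bot
def q2R(q): return R.from_quat([q[1],q[2],q[3],q[0]]).as_matrix()
def R2q(M): x,y,z,w=R.from_matrix(M).as_quat(); return [w,x,y,z]
def cloud(c, st=None):
    h,w=c["depth"].shape; f=h/2/np.tan(np.radians(c["fovy"])/2)
    v,u=np.mgrid[0:h,0:w]; d=c["depth"]
    P=np.stack([(u-c["cx"])/f*d,(v-c["cy"])/f*d,d],-1)
    if "eye" in c:
        a=np.array(c["attitude"]); A=a if a.shape==(3,3) else q2R(a); return P@A.T+np.array(c["eye"])
    M=np.array(c["mount"]); T=q2R(st["tool_rot"])
    return (P@M[:3,:3].T+M[:3,3])@T.T+np.array(st["ee_pos"])
E
python3 - <<'E'
from h import *
for n in ("scene","top"):
    c=bot.read_camera(n); cv2.imwrite(f"pics/{n}0.png",c["image"]); np.savez(f"{n}0.npz",P=cloud(c),im=c["image"],d=c["depth"])
    print(n,c["fovy"],c["cx"],c["cy"],c["eye"],c["attitude"],(c["depth"]==0).mean())
E
```

```text
pics
scene 48.386168190374484 275.67633097792753 206.81697790986425 [ 979.76412049 -673.15878888 1077.58244652] [-0.32633673  0.90862998  0.24159172 -0.09761832] 0.004251700680272109
top 42.3216133399361 281.22557107290254 209.70321587953794 [ 408.97294855   13.37713255 1589.11474012] [ 0.02327043 -0.69778606  0.71493556 -0.0376861 ] 0.0039625850340136055
```

View pics/scene0.png

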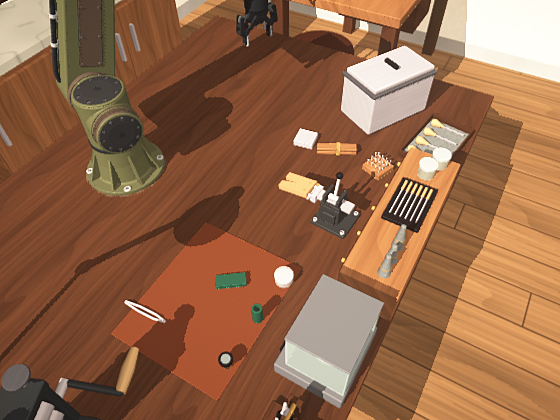

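View pics/top0.png

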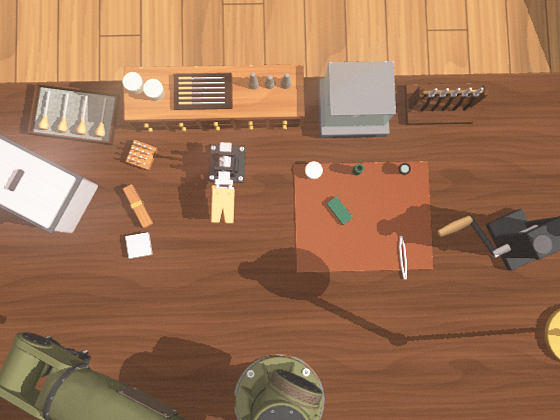

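The scene view shows the board at px (300,185), the stand and lever at (337,210), and the green tablet at (231,280). In the top view the board is at (222,204), the stand at (227,163) and the tablet at (339,210).

```bash
python3 - <<'E'
from h import *
ims=[]
for n,(u0,u1,v0,v1) in dict(top=(195,260,130,230),scene=(270,370,160,245)).items():
    D=np.load(n+"0.npz"); ims.append(cv2.resize(D["im"][v0:v1,u0:u1],(390,400),interpolation=cv2.INTER_NEAREST))
    P,im=D["P"],D["im"]; hsv=cv2.cvtColor(im,cv2.COLOR_BGR2HSV)
    # tablet
    g=cv2.inRange(hsv,(60,80,30),(95,255,255))
    k,l,s,c=cv2.connectedComponentsWithStats(g)
    for i in range(1,k):
        if s[i,4]>60:
            m=(l==i)&(abs(P[...,2]-16)<6); q=P[m]
            print(n,"green",s[i],c[i],q.mean(0) if len(q) else None, P[l==i][:,2].max())
            if len(q)>50: print(cv2.minAreaRect(q[:,:2].astype(np.float32)), np.median(q[:,2]))
    sub=np.zeros(g.shape,bool); sub[v0:v1,u0:u1]=1
    b=(cv2.inRange(hsv,(12,60,150),(30,200,255))>0)&sub&(P[...,2]>35)&(P[...,2]<100)
    q=P[b]; print(n,"board",b.sum(),q.mean(0),q.min(0),q.max(0))
    # plane fit
    for _ in range(4):
        A=np.c_[q[:,:2],np.ones(len(q))]; k_=np.linalg.lstsq(A,q[:,2],rcond=None)[0]; r=q[:,2]-A@k_; q=q[abs(r)<max(1.5,1.5*r.std())]
    print("plane",k_,len(q),r.std(), "slope",np.arctan(np.hypot(*k_[:2])),"yaw of upslope",np.arctan2(k_[1],k_[0]), cv2.minAreaRect(q[:,:2].astype(np.float32)))
    d=sub&(P[...,2]>4)&(P[...,2]<16); q=P[d]; print("foot",len(q),cv2.minAreaRect(q[:,:2].astype(np.float32)))
    hi=sub&(P[...,2]>100); q=P[hi]; print("hi",len(q)); o=np.argsort(-q[:,2])[:40:4]; print(q[o].round(0))
    bench=P[...,2][(P[...,2]>-20)&(P[...,2]<20)]; print("bench z",np.median(bench))
cv2.imwrite("pics/crop0.png",np.hstack(ims))
E
```

```text
top green [328 197  24  27 279] [339.34050179 210.12544803] [ 539.39907448 -189.67216542   16.07977014] 25.962655394088415
((539.59814453125, -189.47561645507812), (75.79415893554688, 32.573116302490234), 35.04758834838867) 16.003692506736456
top board 710 [559.19101333 143.77594693  80.02856124] [508.18414844 111.238694    61.74074635] [613.36864524 175.16691588  95.43635822]
plane [ 0.15013422 -0.01993522 -0.45489248] 404 1.9371954114499252 slope 0.15030965410475944 yaw of upslope -0.1320104146883183 ((556.0703735351562, 143.839599609375), (60.69160461425781, 92.98095703125), 86.1851806640625)
foot 1078 ((639.459716796875, 136.97164916992188), (189.14268493652344, 294.101318359375), 88.7621841430664)
hi 277
[[ 409.   13. 1589.]
 [ 409.   13. 1589.]
 [ 409.   13. 1589.]
 [ 409.   13. 1589.]
 [ 409.   13. 1589.]
 [ 409.   13. 1589.]
 [ 409.   13. 1589.]
 [ 409.   13. 1589.]
 [ 409.   13. 1589.]
 [ 674.  151.  178.]]
bench z 0.32880411971552803
scene green [216 272  30  17 398] [230.59045226 280.09296482] [ 538.84517625 -191.81712846   16.7153051 ] 1077.582446523515
((537.930480957031
[... 244 characters left out ...]
[561.94377371 138.43093613  80.11322736] [502.09286519  55.71810965  58.4415924 ] [783.81690325 180.07061098  94.90870899]
plane [ 0.15110867  0.0106795  -4.20882772] 339 1.5909315783708957 slope 0.1503425249046044 yaw of upslope 0.07055698220696283 ((553.0653076171875, 144.32398986816406), (63.68248748779297, 96.84403228759766), 88.0547866821289)
foot 1155 ((615.2758178710938, 185.54638671875), (313.6244201660156, 336.9970703125), 30.063350677490234)
hi 570
[[ 980. -673. 1078.]
 [ 980. -673. 1078.]
 [ 980. -673. 1078.]
 [ 980. -673. 1078.]
 [ 980. -673. 1078.]
 [ 980. -673. 1078.]
 [ 980. -673. 1078.]
 [ 980. -673. 1078.]
 [ 980. -673. 1078.]
 [ 980. -673. 1078.]]
bench z 1.8042183399852547
```

View pics/crop0.png

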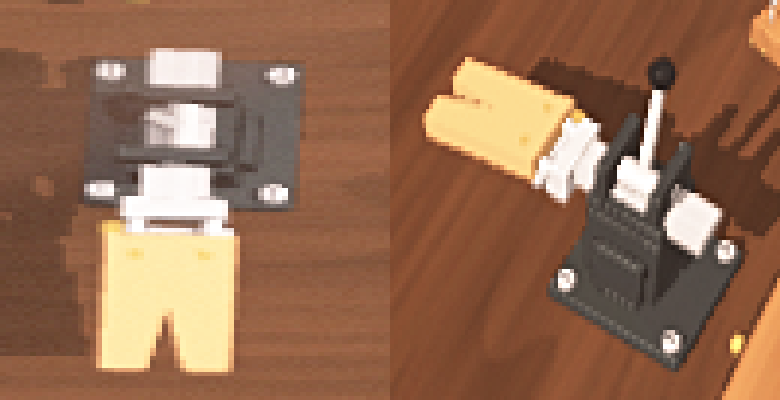

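The crops show the nose with its notch at the left end of the board. The lever is nearly vertical, with its knob at about scene px (340,176). The tablet is at about (539,-190), yaw 35°. Next I'll take a close look with the wrist camera.

```bash
python3 - <<'E'
from h import *
s=bot.read_state(); print(s["clock"],s["tool_rot"],s["ee_pos"])
bot.move_to([560,140,380],[0,1,0,0])
s=bot.read_state(); c=bot.read_camera("wrist"); print(s["clock"],s["joint_positions"]); print(np.array(c["mount"]).round(3),c["fovy"])
P=cloud(c,s); np.savez("w1.npz",P=P,im=c["image"],d=c["depth"]); cv2.imwrite("pics/w1.png",c["image"])
E
```

```text
0.1 [-1.44447628e-04  1.88259058e-01  9.82119245e-01 -5.43522005e-04] [203.31248058 510.819723   249.74344954]
2.0167 [1.82538548e-01 3.04529873e-01 1.22029975e+00 7.48339025e-05
 1.61709921e+00 1.75169874e+00]
[[  -0.      -0.945   -0.328   85.145]
 [   1.      -0.      -0.      -0.383]
 [   0.      -0.328    0.945 -123.72 ]
 [   0.       0.       0.       1.   ]] 69.69018286632189
```

View pics/w1.png

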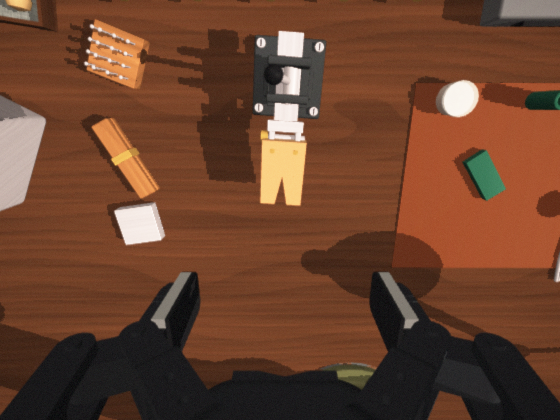

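The wrist picture shows the knob at (274,75), the foot screws at (262,43), (320,47), (258,107) and (317,112), the nose at (265–300,205), and the tablet at (485,175).

```bash
python3 - <<'E'
from h import *
D=np.load("w1.npz"); P,im,d=D["P"],D["im"],D["d"]; hsv=cv2.cvtColor(im,cv2.COLOR_BGR2HSV)
box=lambda u0,u1,v0,v1:(np.pad(np.ones((v1-v0,u1-u0),bool),((v0,420-v1),(u0,560-u1))))
S=[]
for u,v in [(262,43),(320,47),(258,107),(317,112)]:
    m=box(u-6,u+7,v-6,v+7)&(hsv[...,2]>150)&(hsv[...,1]<60)&(P[...,2]<30); S.append(np.r_[P[m].mean(0),m.sum()]); 
S=np.array(S); print(S.round(1)); 
a=S[0]-S[2];b=S[1]-S[3];e=S[0]-S[1];g=S[2]-S[3]
print("yaw",np.arctan2(a[1],a[0]),np.arctan2(b[1],b[0]),np.arctan2(-e[0],e[1]),np.arctan2(-g[0],g[1]))
# foot plate outline
m=box(245,330,28,125)&(hsv[...,2]<90)&(hsv[...,1]<120)&(P[...,2]>3)&(P[...,2]<20)
q=P[m]; print("foot",m.sum(),np.median(q[:,2]),cv2.minAreaRect(q[:,:2].astype(np.float32)))
# knob
m=box(262,288,62,88)&(P[...,2]>145)&(d>0); q=P[m]; A=np.c_[2*q,np.ones(len(q))]; x=np.linalg.lstsq(A,(q**2).sum(1),rcond=None)[0]
print("knob",len(q),x[:3],np.sqrt(x[3]+x[:3]@x[:3]),q[:,:2].mean(0),q.max(0),q.min(0))
# board
m=box(250,315,125,212)&(cv2.inRange(hsv,(10,60,110),(32,220,255))>0)&(P[...,2]>45)&(P[...,2]<110)
q=P[m]
for _ in range(5):
    A=np.c_[q[:,:2],np.ones(len(q))]; k=np.linalg.lstsq(A,q[:,2],rcond=None)[0]; r=q[:,2]-A@k; q=q[abs(r)<2]
print("plane",k,len(q),r.std(),np.arctan(np.hypot(*k[:2])),np.arctan2(k[1],k[0]),cv2.minAreaRect(q[:,:2].astype(np.float32)),q.min(0),q.max(0))
m=box(450,520,140,210)&(cv2.inRange(hsv,(60,80,30),(95,255,255))>0)&(abs(P[...,2]-16)<5)
q=P[m]; print("tab",q.mean(0),np.median(q[:,2]),cv2.minAreaRect(q[:,:2].astype(np.float32)))
E
```

```text
[[732.1 175.2  16.6  76. ]
 [726.9  91.6  16.7  73. ]
 [644.4 180.8  17.1  56. ]
 [639.   96.2  16.5  53. ]]
yaw -0.06395010707923172 -0.05205627933254709 -0.06282732503011662 -0.0629487980400512
foot 1993 11.889061084188882 ((685.7738037109375, 136.62982177734375), (104.55116271972656, 109.95178985595703), 86.51383209228516)
knob 323 [676.62350197 152.52667471 166.32547538] 9.501213919970953 [676.13996309 152.40194597] [685.71284485 162.04618212 177.06643227] [667.09665289 142.70204062 164.77745074]
plane [ 0.15747649 -0.01449126 -5.18449192] 2182 0.6713111968580467 0.15684296301313988 -0.0917632730819284 ((555.063232421875, 144.7447967529297), (59.98303985595703, 94.28831481933594), 86.20783996582031) [507.23746179 112.00419299  71.20858211] [603.89054511 177.55472074  88.38909685]
tab [ 539.99733248 -187.65108064   15.63902808] 15.745319166521256 ((538.6656494140625, -189.28085327148438), (79.22927856445312, 35.49964904785156), 36.46521759033203)
```

```bash
cat >> h.py <<'E'
YAW=-0.062; O=np.array([675.8,137.2,0.]); Rs=R.from_euler('z',YAW).as_matrix()
DOWN=np.diag([1.,-1,-1])
def W(p): return O+Rs@np.array(p,float)
def Q(M): return R2q(Rs@M)
E
python3 - <<'E'
from h import *
nose=Rs.T@(np.array([508.2,147.7,0])-O); print("nose in stand",nose)
q=Q(DOWN)
bot.move_gripper(20)
nx=nose[0]
bot.move_to(W([nx-35,nose[1],130]),q)
bot.servo_line(W([nx-35,nose[1],60]),speed=150)
hit=bot.servo_line(W([nx-14,nose[1],60]),speed=60,until_force=8); print(hit)
f0=np.array(bot.read_state()["ft_force"])
hit=bot.servo_line(W([nx+25,nose[1],60]),speed=35,until_force=13)
s=bot.read_state(); p=Rs.T@(np.array(s["ee_pos"])-O); print(hit,p,p[0]-nx,f0,s["ft_force"],s["grip_width"],s["clock"])
E
```

```text
nose in stand [-1.67928559e+02  9.52814799e-02  0.00000000e+00]
False
True [-1.61466518e+02  2.72326332e-02  5.93679907e+01] 6.462040970285614 [-1.66349463 -0.21048842 -0.51349746] [-5.32967838 -0.73438874  3.98846802] 19.850661143804537 5.5333
```

```bash
python3 - <<'E'
from h import *
s=bot.read_state(); p=Rs.T@(np.array(s["ee_pos"])-O)
hit=bot.servo_line(W([p[0]+12,p[1],60]),speed=25,until_force=16)
s=bot.read_state(); p2=Rs.T@(np.array(s["ee_pos"])-O); print(hit,p2-p,s["ft_force"],s["clock"])
bot.servo_line(W([p2[0]-20,p2[1],60]),speed=150)
bot.servo_line(W([p2[0]-20,p2[1],250]),speed=400)
s=bot.read_state();c=bot.read_camera("wrist"); P=cloud(c,s); np.savez("w2.npz",P=P,im=c["image"]); cv2.imwrite("pics/w2.png",c["image"])
E
```

```text
True [-0.08756696 -0.07691305 -0.47260008] [-3.50168799 -0.36347132  1.90104719] 5.775
```

View pics/w2.png

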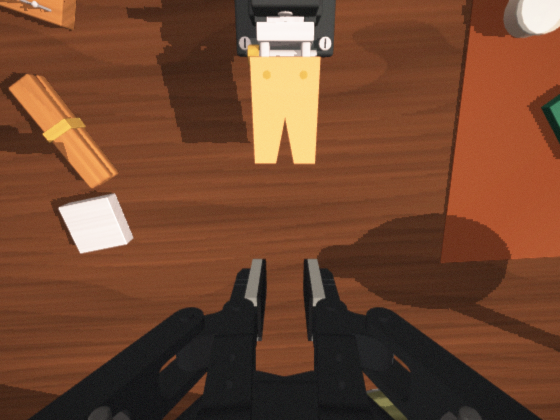

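The board now sits against the stand collar, with its nose at (285,163). A further 16 N gave no movement, so the pin is home. Next is the lever.

```bash
cat >> h.py <<'E'
def att(a,k):
    d=np.array([0,-np.cos(a),-np.sin(a)]); ex=np.array([1.,0,0])*(1 if k%2==0 else -1)
    if k<2: x=ex; y=np.cross(d,x)
    else: y=ex; x=np.cross(y,d)
    return np.c_[x,y,d]
def lev(phi,k,back=0):
    a=np.interp(phi,[-0.2,1.35],[0.85,1.5]); M=att(a,k); K=np.array([0.8,-74*np.sin(phi),93+74*np.cos(phi)])
    return W(K-(10+bot.tip_reach+back)*M[:,2]),Q(M)
E
python3 - <<'E'
from h import *
D=np.load("w2.npz"); P,im=D["P"],D["im"]; hsv=cv2.cvtColor(im,cv2.COLOR_BGR2HSV)
m=(cv2.inRange(hsv,(10,60,110),(32,220,255))>0)&(P[...,2]>45)&(P[...,2]<110); m[:,:235]=0;m[:,335:]=0
q=P[m]
for _ in range(5):
    A=np.c_[q[:,:2],np.ones(len(q))]; k=np.linalg.lstsq(A,q[:,2],rcond=None)[0]; r=q[:,2]-A@k; q=q[abs(r)<2]
rc=cv2.minAreaRect(q[:,:2].astype(np.float32)); print("plane",k,len(q),r.std(),rc, Rs.T@(np.r_[rc[0],0]-O), np.r_[rc[0],1]@k, Rs[:2,:2].T@k[:2])
print(bot.tip_reach)
for k in range(4):
    for ph,b in [(-.2,40),(-.2,0),(.5,0),(1.4,0)]:
        j=bot.ik(*lev(ph,k,b)); print(k,ph,None if j is None else np.round(j,2))
E
```

```text
plane [  0.16144231  -0.01346743 -10.28745545] 6167 0.671696197657575 ((572.8662109375, 143.53948974609375), (60.17475891113281, 92.73213958740234), 86.36591339111328) [-1.03128810e+02 -5.04978909e-02  0.00000000e+00] 80.26428009336153 [ 0.16196656 -0.00343854]
19.0
0 -0.2 [ 0.42  0.9   0.8  -0.64  1.78  2.02]
0 -0.2 [ 0.39  0.89  0.89 -0.64  1.7   2.05]
0 0.5 [ 0.24  0.74  1.07 -0.41  1.48  1.94]
0 1.4 [ 0.07  0.69  1.23 -0.07  1.24  1.73]
1 -0.2 [ 0.42  0.9   0.8  -0.64  1.78 -1.12]
1 -0.2 [ 0.39  0.89  0.89 -0.64  1.7  -1.09]
1 0.5 [ 0.24  0.74  1.07 -0.41  1.48 -1.2 ]
1 1.4 [ 0.07  0.69  1.23 -0.07  1.24 -1.42]
2 -0.2 [ 0.42  0.9   0.8  -0.64  1.78  0.45]
2 -0.2 [ 0.39  0.89  0.89 -0.64  1.7   0.48]
2 0.5 [ 0.24  0.74  1.07 -0.41  1.48  0.37]
2 1.4 [ 0.07  0.69  1.23 -0.07  1.24  0.15]
3 -0.2 None
3 -0.2 None
3 0.5 None
3 1.4 None
```

```bash
python3 - <<'E'
from h import *
bot.move_gripper(0)
k=0
p,q=lev(-.2,k,60); bot.move_to(p+[0,0,60],q)
p,q=lev(-.2,k,12); bot.servo_line(p,q,speed=200)
for ph in [-.05,.2,.45,.7,.95,1.15,1.3]:
    p,q=lev(ph,k); bot.servo_line(p,q,speed=90); 
    s=bot.read_state(); print(ph,np.round(s["ft_force"],1),round(s["clock"],2))
hit=bot.servo_line(*lev(1.47,k),speed=30,until_force=18)
s=bot.read_state(); print(hit,np.round(s["ft_force"],1),Rs.T@(np.array(s["ee_pos"])-O),lev(1.35,k)[0],s["ee_pos"],s["clock"])
E
```

```text
-0.05 [2.  1.  9.3] 9.19
0.2 [ 0.3 -1.  15.3] 9.57
0.45 [-3.1 -7.8 22. ] 9.96
0.7 [ -6.5 -16.9  28.5] 10.33
0.95 [ -9.7 -28.6  31.1] 10.71
1.15 [ -9.  -41.6  27.3] 11.03
1.3 [ -9.1 -49.8  19.9] 11.32
False [-11.6 -57.8  24. ] [  2.62181494 -80.67171188 133.74627722] [672.25181562  67.13307139 138.13384946] [673.41833506  56.52084109 133.74627722] 11.8917
```

```bash
python3 - <<'E'
from h import *
c=bot.read_camera("scene"); a=cv2.resize(c["image"][120:260,260:420],(400,350),interpolation=cv2.INTER_CUBIC)
w=bot.read_camera("wrist")["image"]; cv2.imwrite("pics/l1.png",np.hstack([a,cv2.resize(w,(400,350))]))
E
```

```text
(no output)
```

View pics/l1.png

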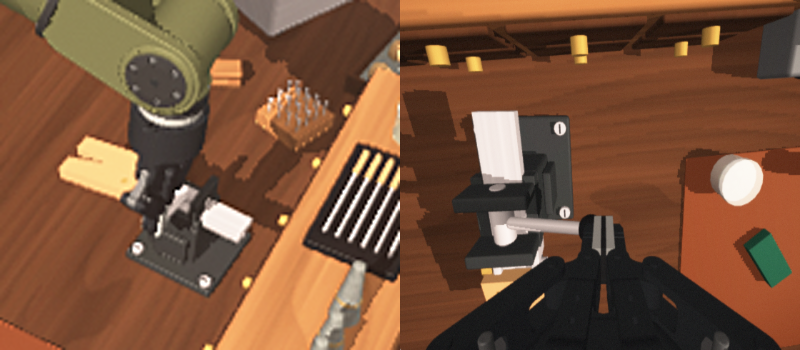

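```bash
python3 - <<'E'
from h import *
s=bot.read_state(); p=np.array(s["ee_pos"])
bot.servo_line(p+[0,0,25],speed=150)
print(np.round(bot.read_state()["ft_force"],1))
bot.servo_line(p+[-60,0,120],Q(DOWN),speed=300)
s=bot.read_state(); print(np.round(s["ft_force"],1),s["clock"]); c=bot.read_camera("wrist"); P=cloud(c,s); np.savez("w3.npz",P=P,im=c["image"]); cv2.imwrite("pics/w3.png",c["image"])
q=P.reshape(-1,3); l=(q-O)@Rs
m=(abs(l[:,0])<14)&(l[:,1]<-30)&(l[:,1]>-95)&(l[:,2]>50)&(l[:,2]<180); l=l[m]
for y in range(-95,-30,5):
    b=l[(l[:,1]>=y)&(l[:,1]<y+5)]; print(y,len(b),b.max(0).round(1) if len(b) else '',b.min(0).round(1) if len(b) else '')
E
```

```text
[-0.1  0.8  0.8]
[-0.8  0.5 -0.8] 12.875
-95 0  
-90 0  
-85 22 [  4.9 -80.3 117.8] [ -4.9 -81.2 111.5]
-80 116 [  9.1 -75.1 121.9] [ -9.1 -79.5 112. ]
-75 137 [  9.3 -70.1 122.5] [ -9.1 -74.6 113. ]
-70 118 [  9.2 -65.  121.7] [ -9.2 -69.9 112.1]
-65 61 [  5.7 -60.1 118.7] [ -6.6 -65.  109.5]
-60 59 [  3.9 -55.1 113.9] [ -3.8 -59.7 108.9]
-55 51 [  3.8 -50.5 112.8] [ -3.9 -54.9 107.7]
-50 60 [  4.3 -45.1 110.7] [ -4.2 -50.  105.4]
-45 58 [  4.3 -40.1 109.9] [ -4.3 -45.  102.9]
-40 61 [  4.2 -35.3 108.9] [ -4.5 -40.  103.2]
-35 122 [ 13.9 -30.  107. ] [-13.8 -35.   50.3]
```

View pics/w3.png

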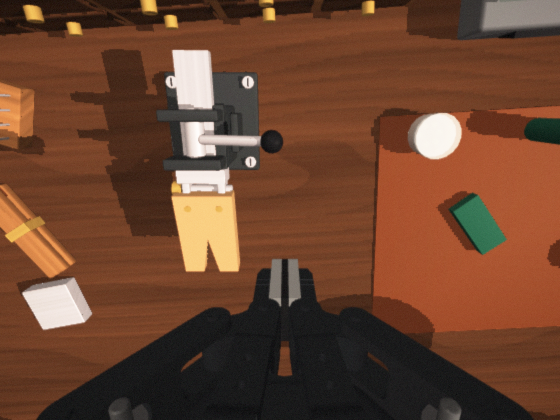

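The lever is over, with its knob at (272,141). It reads slightly high, so I'll press straight down on the knob to make sure it is on the stop.

```bash
python3 - <<'E'
from h import *
bot.servo_line(W([0,-70,160]),speed=200)
hit=bot.servo_line(W([0,-70,125]),speed=25,until_force=22)
for _ in range(2):
    s=bot.read_state(); p=Rs.T@(np.array(s["ee_pos"])-O); print(hit,p,"tip",p[2]-19,np.round(s["ft_force"],1)); bot.dwell(.1)
    if _==0: hit=bot.servo_line(W([0,-70,p[2]-4]),speed=15,until_force=22)
bot.servo_line(W([0,-70,175]),speed=300)
s=bot.read_state(); print(s["clock"])
c=bot.read_camera("top"); P=cloud(c); l=((P.reshape(-1,3)-O)@Rs); l=l[(abs(l[:,0])<12)&(l[:,1]<-62)&(l[:,1]>-90)&(l[:,2]>90)&(l[:,2]<130)]; print(len(l),l.max(0) if len(l) else 0)
E
```

```text
True [  0.51427018 -70.24234126 137.67501788] tip 118.67501788111693 [-6.7  0.4 12.1]
False [  0.68891543 -70.28293427 136.938359  ] tip 117.93835900087961 [-9.6 -3.6 24.6]
15.4
2 [ -0.42788375 -78.83573277 115.55896481]
```

```bash
python3 - <<'E'
from h import *
def yq(a): return R2q(R.from_euler('z',a).as_matrix()@DOWN)
bot.move_gripper(42,25)
bot.move_to([538.7-40*np.cos(.62),-189.5-40*np.sin(.62),170],yq(.62))
s=bot.read_state(); c=bot.read_camera("wrist"); P=cloud(c,s); im=c["image"]; cv2.imwrite("pics/w4.png",im)
hsv=cv2.cvtColor(im,cv2.COLOR_BGR2HSV)
m=cv2.inRange(hsv,(60,80,30),(95,255,255)); k,l,st,_=cv2.connectedComponentsWithStats(m); 
best=min((np.linalg.norm(np.median(P[l==i],0)[:2]-[538.7,-189.5]),i) for i in range(1,k) if st[i,4]>300)[1]
q=P[(l==best)&(abs(P[...,2]-16)<4)]; print("tab",len(q),np.median(q[:,2]),cv2.minAreaRect(q[:,:2].astype(np.float32)))
T=(P.reshape(-1,3)-np.array(s["ee_pos"]))@q2R(s["tool_rot"]); t=T[(abs(T[:,1])<45)&(abs(T[:,0])<25)&(T[:,2]<40)&(T[:,2]>-30)]
print("tips",len(t),t.max(0),t.min(0),np.percentile(t[:,2],[90,99]),s["clock"],s["grip_width"],s["joint_positions"])
E
```

```text
tab 3254 16.059097634055135 ((538.4688720703125, -190.27415466308594), (78.72809600830078, 35.128440856933594), 36.091819763183594)
tips 4667 [15.01509394 44.8957414  17.77032575] [-10.82543999 -44.93479112 -29.99928942] [ 6.87649875 14.5743117 ] 17.1583 41.60395308474656 [-4.63564035e-01  3.76687241e-01  1.61386319e+00  1.31360776e-04
  1.15072372e+00  4.87451596e-01]
```

View pics/w4.png

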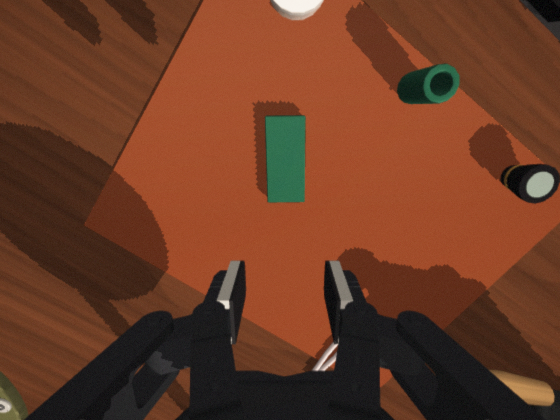

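The tablet sits at (286,158), aligned with the tool. Now I'll grasp it.

```bash
cat >> h.py <<'E'
F=np.array([-103.1,0,80.25])
def place(n,s=0.160,x=0,k=20.5,y=0):  # TCP pose n mm above flush, slope s
    B=R.from_euler('y',-s).as_matrix(); B0=R.from_euler('y',-0.160).as_matrix()
    return W(F+B0@[x,y,0]+B@[0,0,k]+B0@[0,0,n]),Q(B@DOWN)
E
python3 - <<'E'
from h import *
q=R2q(R.from_euler('z',.63).as_matrix()@DOWN); c=np.array([538.6,-190,0])
bot.move_gripper(50,25)
bot.servo_line(c+[0,0,60],q,speed=180)
hit=bot.servo_line(c+[0,0,23.5],speed=50,until_force=8)
s=bot.read_state(); print(hit,s["ee_pos"])
bot.move_gripper(30,25); s=bot.read_state(); print(s["grip_width"],s["grip_force"],s["ee_pos"])
bot.servo_line(c+[0,0,120],speed=150)
f=bot.read_state(); print(np.round(f["ft_force"],2),np.round(f["moment"],3),f["grip_width"])
bot.servo_line(c+[0,0,190],speed=250)
bot.move_to(*place(60))
s=bot.read_state(); print(s["clock"],np.round(s["ft_force"],2),np.round(s["moment"],3),s["grip_width"])
c=bot.read_camera("wrist"); P=cloud(c,s); im=c["image"]; cv2.imwrite("pics/w5.png",im)
m=(cv2.inRange(cv2.cvtColor(im,cv2.COLOR_BGR2HSV),(60,80,20),(95,255,255))>0)
T=(P-np.array(s["ee_pos"]))@q2R(s["tool_rot"]); t=T[m&(abs(T[...,1])<30)&(abs(T[...,0])<60)&(abs(T[...,2]-7)<12)]
print(len(t),np.percentile(t,[2,50,98],axis=0).round(1)); A=np.c_[t[:,:2],np.ones(len(t))]; print(np.linalg.lstsq(A,t[:,2],rcond=None)[0])
E
```

```text
False [ 538.76499721 -190.09612654   23.72353496]
35.10625352178957 25.52605837583542 [ 538.889533   -190.09372956   23.99348707]
[ 0.24  0.19 -0.62] [-0.013  0.006  0.011] 35.446812389119486
21.9167 [ 0.01  0.6  -0.5 ] [-0.031  0.093  0.054] 35.41038424931987
10008 [[-37.8 -17.3   6.9]
 [  6.3  -0.7   8. ]
 [ 39.2  16.4  13.2]]
[1.36414230e-02 8.16949361e-04 8.17092184e+00]
```

View pics/w5.png

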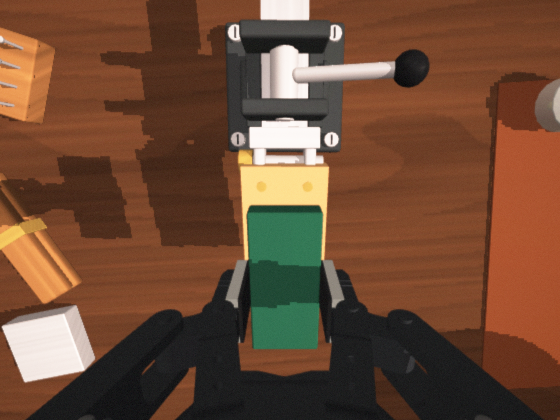

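The tablet is held square and centred between the pads (250–320, 207–348), over the board. Now I'll lower it and feel for contact.

```bash
cat >> h.py <<'E'
def feel(f0=0,m0=0):
    for _ in range(3): bot.dwell(.05); s=bot.read_state(); yield np.r_[s["ft_force"],np.array(s["moment"])*1000]
def rd():
    v=np.mean(list(feel()),0); B=Rs@R.from_euler('y',-0.16).as_matrix(); return np.r_[B.T@v[:3],B.T@v[3:]]
E
python3 - <<'E'
from h import *
bot.servo_line(*place(8,x=-0.7),speed=120)
z=rd(); np.save("z.npy",z); print("free",z.round(1))
hit=bot.servo_line(place(-4,x=-0.7)[0],speed=12,until_force=3.5)
s=bot.read_state(); Fw=W(F); B=Rs@R.from_euler('y',-0.16).as_matrix()
n=(B.T@(np.array(s["ee_pos"])-Fw)); print(hit,n,(rd()-z).round(1),s["clock"])
E
```

```text
free [  0.6   0.3  -0.3 -12.9  63.6  -1.3]
True [-6.86882535e-01 -8.51727763e-03  2.08054415e+01] [  -1.8   -1.1    7.2 -117.3  156.2    3.9] 23.375
```

```bash
cat >> h.py <<'E'
def pl(n,s=0.160,r=0.,x=-0.7,k=20.5):
    B0=R.from_euler('y',-0.160).as_matrix(); B=R.from_euler('y',-s).as_matrix()@R.from_euler('x',r).as_matrix()
    return W(F+B0@[x,0,n]+B@[0,0,k]),Q(B@DOWN)
E
python3 - <<'E'
from h import *
z=np.load("z.npy")
for s,r in [(.16,0),(.15,0),(.14,0),(.17,0),(.16,.012),(.16,-.012)]:
    bot.servo_line(*pl(0.2,s,r),speed=20); v=rd()-z; print(s,r,v.round(1), bot.read_state()["ee_pos"][2])
print(bot.read_state()["clock"])
E
```

```text
0.16 0 [ -1.   -0.    4.2 -28.9  18.7  26.9] 100.74415318162214
0.15 0 [ -1.6  -0.3   6.  -47.1  58.8  15.3] 100.75660706820125
0.14 0 [ -2.4  -0.8   6.9 -18.1 113.5   4.3] 100.81171033289306
0.17 0 [ 1.800e+00 -2.000e-01  4.800e+00 -4.600e+00 -2.558e+02  5.900e+00] 100.71716818268
0.16 0.012 [ -0.2   0.2   7.5 -39.1 -48.5  35. ] 100.83652987235824
0.16 -0.012 [  0.1  -2.    7.3 -86.5   5.8  -8.2] 100.7864753850463
25.925
```

Force at a fixed height is lowest near slope 0.164 and symmetric in roll. I'll reseat the tablet there with a light press.

```bash
python3 - <<'E'
from h import *
bot.servo_line(*pl(2.5,.164),speed=25); z=rd()
hit=bot.servo_line(pl(-2,.164)[0],speed=10,until_force=4)
v=rd()-z; print(hit,v.round(1))
s=bot.read_state(); B=Rs@R.from_euler('y',-0.16).as_matrix(); print((B.T@(np.array(s["ee_pos"])-W(F))).round(2),s["grip_width"],s["grip_force"],s["clock"])
for ds in (.006,.0,-.006,0):
    n=(B.T@(np.array(s["ee_pos"])-W(F)))[2]-20.5
    bot.servo_line(*pl(n,.164+ds),speed=20); print(ds,(rd()-z).round(1))
s=bot.read_state(); c=bot.read_camera("wrist"); im=c["image"]
sc=bot.read_camera("scene")["image"]; cv2.imwrite("pics/end.png",np.hstack([cv2.resize(im,(450,340)),cv2.resize(sc[130:260,240:370],(340,340))])); print(s["clock"])
E
```

```text
True [ -0.5  -0.2   7.3 -95.4 191.2  19.1]
[-0.7   0.06 20.77] 35.39180167531654 25.864351987838745 26.8083
0.006 [-0.1  0.5  4.3 18.3  5.7 31.5]
0.0 [   1.     0.6    4.2   63.  -103.9   29.2]
-0.006 [   0.7    0.8    4.5   70.4 -165.8   29.3]
0 [   1.7    1.4    4.3   82.6 -257.2   36.9]
28.4083
```

View pics/end.png

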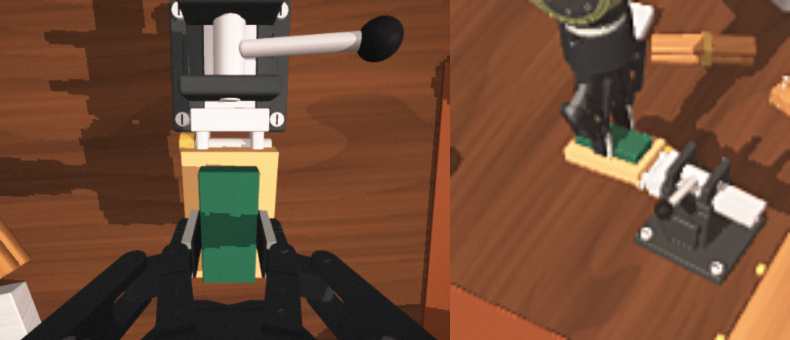

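The lever is over on the right and the tablet lies on the board. I'll check its centring and flushness from depth before handing in.

```bash
python3 - <<'E'
from h import *
s=bot.read_state(); B=Rs@R.from_euler('y',-0.16).as_matrix(); T0=(np.array(s["ee_pos"])-W(F))@B; print("tcp",T0.round(2), (B.T@q2R(s["tool_rot"]))[:,2].round(4))
c=bot.read_camera("wrist"); hsv=cv2.cvtColor(c["image"],cv2.COLOR_BGR2HSV); L=(cloud(c,s)-W(F))@B
g=L[(cv2.inRange(hsv,(60,80,20),(95,255,255))>0)&(abs(L[...,2]-13)<4)&(abs(L[...,0])<60)&(abs(L[...,1])<30)]
b=L[(cv2.inRange(hsv,(10,60,80),(32,220,255))>0)&(abs(L[...,2])<4)&(abs(L[...,0])<60)&(abs(L[...,1])<40)]
for n,q in (("wax",g),("board",b)):
    print(n,len(q),np.percentile(q,[.5,50,99.5],axis=0).round(1))
    for _ in range(3):
        A=np.c_[q[:,:2],np.ones(len(q))]; k=np.linalg.lstsq(A,q[:,2],rcond=None)[0]; q=q[abs(q[:,2]-A@k)<1.5]
    print(k.round(4), cv2.minAreaRect(q[:,:2].astype(np.float32)))
print((rd()).round(1),s["clock"])
E
```

```text
tcp [-7.200e-01  2.000e-02  2.082e+01] [ 0.0042  0.     -1.    ]
wax 9722 [[-40.1 -16.9   9.9]
 [  4.8   0.7  12.9]
 [ 38.7  18.   14.3]]
[ 2.50000e-03 -1.30000e-03  1.28523e+01] ((-1.0306167602539062, 0.6276016235351562), (80.73828887939453, 35.717166900634766), 0.3279941976070404)
board 5032 [[-47.  -29.9  -3.2]
 [ 36.5  -1.5   0.1]
 [ 47.3  29.8   2.6]]
[ 0.0028 -0.0001  0.039 ] ((-0.398101806640625, -0.02677154541015625), (60.2155647277832, 95.9566879272461), 89.98644256591797)
[   2.1    1.     4.3  109.4 -199.3   13.1] 28.5083
```

```bash
python3 -c "
from rig import bot
print(bot.finish_job())"
```

```text
the job is handed in; nothing more can be done
None
```

The job is handed in at about 28.5 s: the pin is fully home, the cam lever is over on its stop, and the tablet is still gripped and pressed flush on the pin's face at about 4 N, centred to within about 1 mm.

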